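# Index the next work carrier under the sprung plunger

### The job

Change the carrier at the indexing station: pull up the sprung plunger knob and twist it so that it stays up by itself, then slide the carrier it was pinning along the track, out from under the hold-down lips and up against the end stop. Bring the waiting carrier into its place under the plunger, with the plunger let down again and its pin snapped right into that carrier's hole. Leave both carriers lying flat in the track and do not disturb the bottle, reel, screwdriver and tweezers beside it.

Things in the scene. Friction and masses are not known exactly. Their poses are not given: they have to be found in the camera images.
- dock: indexing track fixed to the bench: bare aluminium base 348 x 118 x 10 mm with two low side guides. Origin: bench level, on the track's middle line, at the station (index position) below the plunger. x runs along the track in the feed direction (base from x = -171 to +177 mm), y across it towards the plunger's side, z up
- bracket (a point): top middle of the arm that holds the plunger, 58 mm above the bench, at dock x = 0, y = 39 mm: arm 40 mm wide along x, y = 12 to 66 mm, underside 50 mm above the bench, on a post outside the +y guide. Carriers, blocks and lugs pass clear of it
- lips_end (a point): end of the steel hold-down lips on the guides, at dock x = 60 mm, 26 mm above the bench. Guides: 79 mm apart inside, tops 22 mm above the bench, full length. Lips: from x = -165 to 60 mm, inner edges 69 mm apart; beyond them a carrier can be lifted off
- end_stop (a point): middle of the end stop's inner face, at x = 163 mm, 14.5 mm above the bench; a carrier lying against it has its origin at dock x = 121 mm
- carrier_a: the carrier pinned at the station at the start: aluminium plate 84 (x) x 76 x 10 mm with a fixed aluminium block (60 x 36 mm: x -26 to 34, y -32 to 4, top 32 mm above the plate's underside) and a steel push lug; 0.34 kg, slides easily (about 1 N). Origin: centre of the plate's underside, 10 mm above the bench in the track; axes as the dock's. 1.5 mm side play
- carrier_a_lug (a point): on carrier_a's push lug, an upright steel plate 36 mm wide (y) and 6 mm thick at the carrier's trailing edge, its top 68 mm above the bench. The point: middle of its rear face (to push on), 60 mm above the bench, at x = -41, y = -14 mm of the carrier
- carrier_b: the waiting carrier, identical to carrier_a, lying in the same track 8 to 32 mm behind it on the feed side (-x)
- carrier_b_lug (a point): the same point on carrier_b's push lug, 41 mm behind its origin and 14 mm towards -y
- carrier_b_hole (a point): centre of carrier_b's index hole at the plate's top face (20 mm above the bench): diameter 10.5 mm, at x = 0, y = +27 mm of the carrier; the other carrier has the same hole
- knob_grip (a point): middle of the plunger's round black knob (26 mm diameter, 22 mm high), on the plunger's vertical axis at dock x = 0, y = 27 mm; 91 mm above the bench when the plunger is down, rising with it. Below it a cross pin on the stem sits in the slot of a 20 mm square steel sleeve (top 74 mm above the bench)
- plunger (a joint): how far the plunger is raised (m), 0 down to 0.0165 fully up; a spring pulls it down with 4 N at the bottom, 8 N at the top. Its 8 mm pin with tapered nose reaches 8 mm into a carrier's hole at 0, rides on a carrier's plate at 0.008, and stays up at about 0.0125 when its cross pin rests on the sleeve. Raise it above 0.0135 before twisting
- knob (a joint): twist of the knob and its cross pin (rad), positive anticlockwise seen from above, -1.57 to 1.57. About 0 (within 0.2): the cross pin is over its slot and the plunger can come down; beyond 0.7 either way it rests on the sleeve's end face and the plunger stays up. Light friction keeps the twist
- oiler: small oil bottle, 34 mm across, 95 mm high, standing on the plunger's side of the track; leave it alone
- reel: wire reel, 60 mm across, 50 mm high, standing on the plunger's side of the track; leave it alone
- screwdriver: screwdriver, 190 mm long, 27 mm thick, lying in front of the track; leave it alone
- tweezers: tweezers, 122 mm long, lying in front of the track; leave them alone

How it is judged:
By the outcome, as a careful person would: the job done as asked, in the order asked, and still so for the second after the job is handed in, with the robot touching nothing.
It also fails if it takes over 69 s, if anything falls off the work surface, if the arm or the gripper's body presses on something with over 40 N, if the wrist force passes 120 N, or if a joint passes its speed limit or range.

### The arm

A 6-joint arm with a two-finger parallel gripper is mounted at the origin on a cart in front of the work surface, level with it; the furniture and walls round the work are solid. World frame = base frame: x ahead of the robot, y to its left, z up, the work surface at z = 0. Lengths are in m, angles in rad, forces in N, time in s.
With the tool pointing down it reaches from about 0.3 to 0.775 m from the base axis. Payload 14.6 kg.
Tool frame: the origin (TCP) lies at the very end of the fingers, on their centre line; the grasp point (between the pads) lies 19 mm behind it (ctrl.hold_point_z is the z of the grasp point in the tool frame, in m); z points along the fingers, y is the direction in which the jaws open and shut (so a half turn about z gives the same grasp; the last joint's range is limited). The gripper opens to 94 mm and grips with 3 to 60 N. Pads are 16 mm wide; open, the fingers measure 119 mm over their backs; the gripper's body (75 mm by 177 mm) begins 78 mm behind the grasp point.
Start: joints at [-0.067, 0.3, 1.521, -0, 1.321, -0.067], TCP at [0.55, -0, 0.205] pointing down, gripper open.
Joint ranges: [-3.03, 3.03], [-0.79, 2.21], [0.23, 2.52], [-1.04, 4.18], [0, 3.07], [-2.55, 2.55]. Speed limits (rad/s): [2.22, 2.22, 2.57, 3.14, 3.14, 3.14].

### API

Orientations are given as [roll, pitch, yaw] about the fixed x, y, z axes, in that order (R = Rz(yaw) Ry(pitch) Rx(roll)).
In Python, from station import ctrl, cams, hand_in gives the robot as it stands.
- The arm moves only by the tool servo_tool, never from a script. Its argument "rows" is a list of rows, each a list of 7 numbers: the shift along the world's x, y, z in m, then the turn, a rotation vector about the world's x, y, z in rad, then the gripper command: -1 is shut, 1 is fully open, values between are in proportion. A call has exactly 8 rows; each row is the pose to reach, as a shift and turn from the pose measured when the call began; what a row does not reach only later rows make up. A row lasts 1/12 s, in which the tool goes at most 41.7 mm and 7.16 degrees, less where a joint would pass 70% of its speed; a pose out of reach is approached as far as the arm can. A call with a gripper value outside its range is refused whole. The fingers move at their own pace and stop on an object; "newtons" is the grip in N (left out, the last holds). Time passes only in rows, so rows that repeat a pose let the fingers close, or fill a call up. It gives the time, the measured TCP pose, the force and the opening at its end, in the units of the state.
- ctrl.get_obs(): the state, without advancing time (a new reading comes with each control period).
- cams.camera(name): name is "scene" or "top" or "wrist"; returns a dict with "image" (420x560x3 uint8, red, green, blue), "depth" (420x560 float32, m along the optical axis (not along the pixel's ray), 0 where there is no reading), "fx", "fy", "cx", "cy" (pixels), "rvec" (rotation vector, rad) and "tvec" (3), from world to camera coordinates, as OpenCV has them; the wrist camera has in their place "hand_eye" (4x4, takes a point from camera to tool coordinates, whose origin is the TCP and whose axes are the flange's). Camera axes: x right, y down, z forward; pixel columns grow to the right and rows downward; lengths in m; the calibration is good to about 2 mm. The wrist camera is an equidistant fisheye: a pixel r from the principal point sees the ray r / f radians off the axis. A picture is of the moment at which its call begins: read the wrist's pose just before it.
- hand_in(): hands the job in, once; it reports no verdict.
Trained networks look in a picture, given as the dict that the camera call returned (one of the last four; its "shot" number tells which), for a name from the list of things; names that differ only in an ending like _2 or _b are one class to them, and where a whole thing is asked for, a point or a joint stands for the part that bears it (a point fixed in the world has none). Each returns a list of dicts, best first, with "p" (0 to 1); they miss things now and then, are a little off and sometimes report something else, mostly with a low value. They report only what shows in the picture. A call takes as long as a camera call.
- cams.spot_in(picture, name): "box" ([left, top, right, bottom] as shares, 0 to 1, of the picture: columns of its width, rows of its height, round what is visible of it).
- cams.place_of(picture, name): "at" ([column, row] as shares, 0 to 1, of the picture: columns of its width, rows of its height: a listed point, or the origin of a listed thing).
The state is a dict: "time_s": time; "qpos": joint angles; "joint_vel": joint speeds; "tau": joint torques, N m; "ee_pos": TCP position; "eef_rot": TCP orientation; "force": force on the tool from outside, world axes, zero at the start; "moment": the same for the moment, N m; "grip_width": finger opening in m.
Only numpy, scipy, OpenCV 4.12 (cv2) and the standard library are available. Lean on these libraries where they do the work, as an engineer would, in place of code of your own. Each camera call takes 0.05 s, during which the arm holds its last target.

## Working session

There is one attempt and no reset: what is moved stays moved. The work goes in short steps, Python scripts to look and compute and a tool call to move; the robot and the scene stay as the last step left them, time stands still between calls to the robot, and variables do not carry over. Pictures are saved under pics/ and viewed, and the job is handed in when it is done.

Besides the shell and the picture viewer there is one more tool, called as a command line: name --pt "numbers of a row" for each row, then --argument value for the rest. servo_tool: Moves the arm, as the interface text tells. Its arguments: {"type":"object","properties":{"rows":{"type":"array"},"newtons":{"type":"number"}},"required":["rows"]}

```bash
mkdir -p pics; ls; cat > h.py <<'E'
import numpy as np, cv2
from station import ctrl, cams, hand_in
def save(c,n): cv2.imwrite('pics/'+n+'.png', cv2.cvtColor(c['image'],cv2.COLOR_RGB2BGR))
def atz(c,uv,z):
    R,_=cv2.Rodrigues(np.array(c['rvec'],float)); t=np.array(c['tvec'],float).ravel()
    u=uv[0]*560; v=uv[1]*420
    d=R.T@np.array([(u-c['cx'])/c['fx'],(v-c['cy'])/c['fy'],1]); o=-R.T@t
    return o+d*(z-o[2])/d[2]
def bydepth(c,uv):
    R,_=cv2.Rodrigues(np.array(c['rvec'],float)); t=np.array(c['tvec'],float).ravel()
    u=uv[0]*560; v=uv[1]*420; z=c['depth'][min(419,int(v)),min(559,int(u))]
    return R.T@(np.array([(u-c['cx'])/c['fx']*z,(v-c['cy'])/c['fy']*z,z])-t)
H=dict(bracket=.058,lips_end=.026,end_stop=.0145,carrier_a=.01,carrier_a_lug=.06,carrier_b_lug=.06,carrier_b_hole=.02,knob_grip=.091,dock=0,oiler=0,reel=0,screwdriver=.01,tweezers=.003)
E
python3 - <<'E'
from h import *
print(ctrl.get_obs())
for n in ['top','scene']:
    c=cams.camera(n); save(c,n+'0')
    for k,z in H.items():
        for r in cams.place_of(c,k)[:2]: print(n,k,round(r['p'],2),np.round(r['at'],3),np.round(atz(c,r['at'],z),4),np.round(bydepth(c,r['at']),4))
E
```

```text
pics
{'time_s': 0.0, 'qpos': array([-6.65951605e-02,  3.00452975e-01,  1.52159917e+00, -6.89649744e-06,
        1.32069393e+00, -6.65946412e-02]), 'joint_vel': array([ 0.00025158,  0.00035778, -0.00060857, -0.00033792, -0.00042777,
       -0.00036745]), 'tau': array([-1.53750298e-03, -5.31805658e+01, -3.52735734e+01,  7.07558286e-02,
        2.43994006e-02, -4.79655944e-05]), 'ee_pos': array([5.49731033e-01, 1.58543578e-05, 2.04888619e-01]), 'eef_rot': array([-3.14044135e+00, -7.00897008e-05,  1.57079748e+00]), 'force': array([-0.0898684 ,  0.71869543, -0.27003044]), 'moment': array([-0.01958416,  0.00732627,  0.0352606 ]), 'grip_width': 0.09407790853389933}
top bracket 0.61 [0.547 0.486] [ 0.499  -0.2593  0.058 ] [ 0.4917 -0.2567  0.1031]
top lips_end 0.8 [0.557 0.586] [ 0.4215 -0.2694  0.026 ] [ 0.4227 -0.2705  0.009 ]
top carrier_a 0.73 [0.517 0.532] [ 0.4685 -0.2271  0.01  ] [ 0.4646 -0.2265  0.0429]
top carrier_a 0.61 [0.453 0.445] [ 0.544  -0.1573  0.01  ] [ 0.5373 -0.1592  0.043 ]
top carrier_a_lug 0.91 [0.486 0.5  ] [ 0.4883 -0.1946  0.06  ] [ 0.4874 -0.1947  0.0662]
top carr
[... 1533 characters left out ...]
4 -0.0011]
scene carrier_b_hole 0.97 [0.529 0.519] [ 0.5551 -0.1854  0.02  ] [ 0.563  -0.18    0.0102]
scene knob_grip 0.64 [0.543 0.534] [ 0.4926 -0.245   0.091 ] [ 0.4834 -0.251   0.1025]
scene dock 0.92 [0.521 0.617] [ 0.4792 -0.228   0.    ] [ 0.4499 -0.2487  0.0426]
scene oiler 0.68 [0.583 0.526] [ 0.5987 -0.2278  0.    ] [ 0.5878 -0.2341  0.0128]
scene reel 0.57 [0.644 0.708] [ 0.4765 -0.3736  0.    ] [ 0.4662 -0.378   0.0151]
scene screwdriver 0.67 [0.428 0.705] [ 0.3553 -0.2072  0.01  ] [ 0.3587 -0.2039  0.0036]
scene screwdriver 0.15 [0.544 0.54 ] [ 0.5527 -0.207   0.01  ] [ 0.4798 -0.2547  0.1014]
scene tweezers 0.56 [0.418 0.512] [ 0.5056 -0.0702  0.003 ] [ 0.499  -0.0766  0.0121]
```

View pics/top0.png

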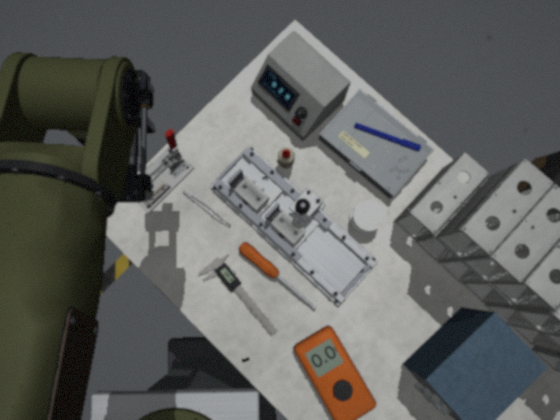

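View pics/scene0.png

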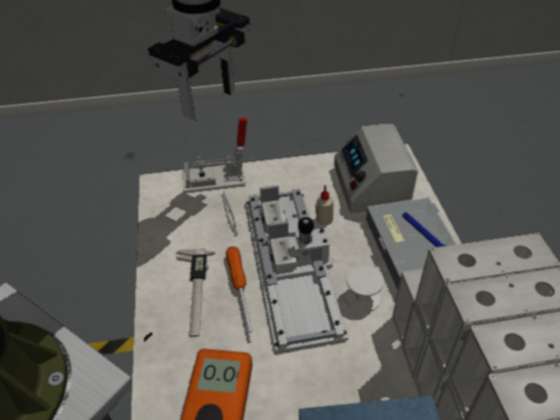

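```bash
python3 - <<'E'
from h import *
c=cams.camera('top')
R,_=cv2.Rodrigues(np.array(c['rvec'],float)); t=np.array(c['tvec'],float).ravel()
v,u=np.mgrid[:420,:560]; z=c['depth']
P=np.stack([(u-c['cx'])/c['fx']*z,(v-c['cy'])/c['fy']*z,z],-1)
W=(P-t)@R; W[z==0]=np.nan
np.save('W.npy',W)
m=(W[...,2]>.006)&(W[...,2]<.12)
n,lab,st,ce=cv2.connectedComponentsWithStats(m.astype(np.uint8))
l=lab[260,330]; print(l,st[l])
pts=W[lab==l][:,:2].astype(np.float32)
r=cv2.minAreaRect(pts); print(r); print(cv2.boxPoints(r))
# edges of base via height image
for (uu,vv) in [(330,260),(304,206),(290,225),(250,190),(420,330),(470,220),(390,150),(290,90)]:
  print(uu,vv,np.round(W[vv,uu],4))
img=cv2.cvtColor(c['image'],cv2.COLOR_RGB2BGR)[130:320,190:400]
cv2.imwrite('pics/topz.png',cv2.resize(img,None,fx=3.1,fy=3.1,interpolation=cv2.INTER_CUBIC))
hm=np.clip(W[...,2]/.11*255,0,255); hm=np.nan_to_num(hm).astype(np.uint8)[130:320,190:400]
cv2.imwrite('pics/toph.png',cv2.resize(hm,None,fx=3.1,fy=3.1,interpolation=cv2.INTER_NEAREST))
E
```

```text
5 [  210   146   169   160 10502]
((0.47290706634521484, -0.2378753423690796), (0.3478567600250244, 0.12960952520370483), 46.218326568603516)
[[ 0.30577603 -0.31860924]
 [ 0.39935175 -0.40828764]
 [ 0.64003813 -0.15714145]
 [ 0.5464624  -0.06746304]]
330 260 [ 0.395  -0.305   0.0102]
304 206 [ 0.4887 -0.2523  0.101 ]
290 225 [ 0.4615 -0.2276  0.0442]
250 190 [ 0.5314 -0.1517  0.042 ]
420 330 [ 0.2575 -0.475   0.0013]
470 220 [ 0.4408 -0.4905  0.2408]
390 150 [ 0.6069 -0.4276  0.0373]
290 90 [ 0.7154 -0.2325  0.0841]
```

View pics/topz.png

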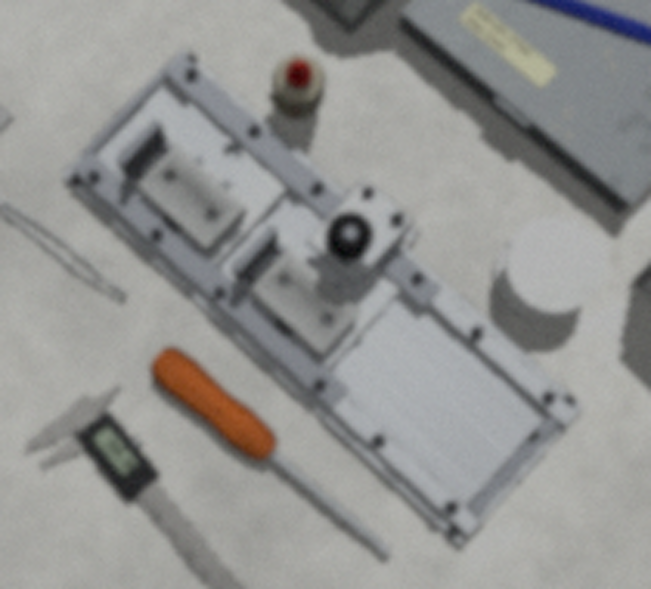

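View pics/toph.png

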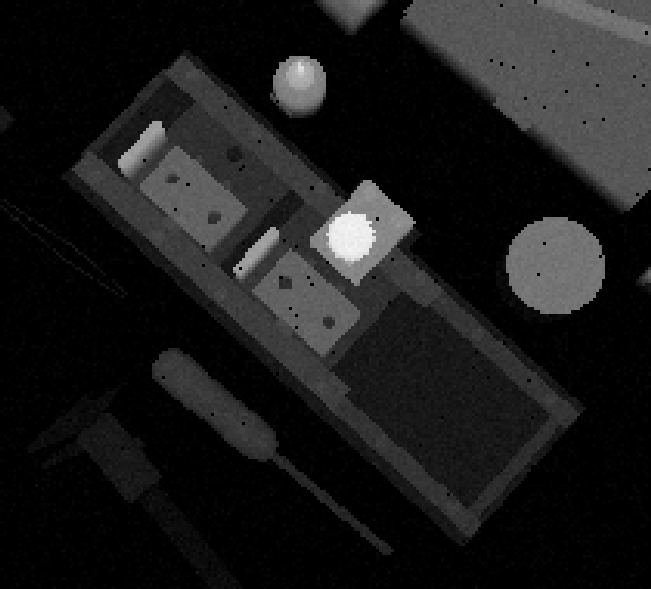

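```bash
python3 - <<'E'
from h import *
W=np.load('W.npy')
ex=np.array([-.692,-.722]);ey=np.array([.722,-.692])
O=np.array([.4708,-.2318])
def dk(p): q=p-O; return np.stack([q@ex,q@ey],-1)*1000
reg=np.zeros(W.shape[:2],bool); reg[140:310,205:385]=1
def comp(lo,hi):
    m=reg&(W[...,2]>lo)&(W[...,2]<hi)
    n,l,st,ce=cv2.connectedComponentsWithStats(m.astype(np.uint8))
    for i in range(1,n):
        if st[i][4]>25:
            p=W[l==i]; d=dk(p[:,:2]); pr=np.percentile(d,[3,97],axis=0)
            print(lo,st[i],np.round(p.mean(0),4),np.round(d.mean(0),1),'x',pr[:,0].round(1),'y',pr[:,1].round(1), np.round(cv2.minAreaRect(p[:,:2].astype(np.float32))[0],4))
comp(.097,.11); comp(.062,.075); comp(.038,.046); comp(.054,.061)
E
```

```text
0.097 [296 198  15  16 164] [ 0.4898 -0.2502  0.1018] [ 0.1 26.5] x [-10.9  11. ] y [15.8 37.5] [ 0.4911 -0.2507]
0.062 [282 149   9  10  49] [ 0.5932 -0.223   0.0716] [-91.1  82.3] x [-98.6 -84.2] y [75.4 91.2] [ 0.5946 -0.2236]
0.062 [228 169  15  15  70] [ 0.5545 -0.1252  0.067 ] [-134.9  -13.4] x [-138.4 -132.3] y [-29.8   2.4] [ 0.5547 -0.1245]
0.062 [265 203  15  16  65] [ 0.4876 -0.1945  0.0675] [-38.5 -13.7] x [-41.7 -35.8] y [-31.    2.3] [ 0.4876 -0.1942]
0.038 [336 140  13  17  39] [ 0.6123 -0.3351  0.0391] [-23.4 173.6] x [-42.6  -7. ] y [166.9 180.7] [ 0.613  -0.3341]
0.038 [347 140  22  18 134] [ 0.6114 -0.3639  0.0392] [ -1.9 193. ] x [-22.9  16.2] y [181.6 205.9] [ 0.6134 -0.3624]
0.038 [235 177  34  33 542] [ 0.5252 -0.1547  0.0419] [-93.3 -14.1] x [-121.6  -65. ] y [-31.2   2.9] [ 0.5255 -0.1544]
0.038 [271 210  35  34 548] [ 0.4582 -0.2245  0.0421] [  3.4 -14.1] x [-25.   31.3] y [-31.3   2.9] [ 0.4586 -0.2245]
0.054 [279 148  16  16 112] [ 0.5942 -0.2236  0.0566] [-91.3  83.5] x [-106.4  -79.4] y [71.6 97.7] [ 0.5962 -0.2237]
0.054 [290 188  34  34 371] [ 0.4999 -0.2612  0.058 ] [ 1.1 41.4] x [-19.6  18.9] y [12.8 65. ] [ 0.499  -0.2584]
```

servo_tool --pt "-0.007 -0.031 -0.007 0 0 0.101 1" --pt "-0.015 -0.063 -0.014 0 0 0.202 1" --pt "-0.022 -0.094 -0.021 0 0 0.302 1" --pt "-0.03 -0.125 -0.028 0 0 0.403 1" --pt "-0.037 -0.156 -0.035 0 0 0.504 1" --pt "-0.045 -0.188 -0.042 0 0 0.605 1" --pt "-0.052 -0.219 -0.049 0 0 0.705 1" --pt "-0.0594 -0.2503 -0.055 0 0 0.806 1"

```text
time_s: 2.12
ee_pos: [0.49, -0.2518, 0.1501]
eef_rot: [-3.142, 0.0, 2.382]
force: [1.1, -0.6, 0.3]
grip_width: 0.0937
```

```bash
cat >> h.py <<'E'
from scipy.spatial.transform import Rotation as Ro
def wrist_pose():
    o=ctrl.get_obs(); T=np.eye(4); T[:3,:3]=Ro.from_euler('xyz',o['eef_rot']).as_matrix(); T[:3,3]=o['ee_pos']; return T
def wray(c,T,uv):
    x=uv[0]*560-c['cx'];y=uv[1]*420-c['cy']; r=np.hypot(x/c['fx'],y/c['fy'])
    k=np.sin(r)/(r+1e-12); d=np.array([x/c['fx']*k,y/c['fy']*k,np.cos(r)])
    M=T@np.array(c['hand_eye']); return M[:3,3],M[:3,:3]@d
def watz(c,T,uv,z):
    o,d=wray(c,T,uv); return o+d*(z-o[2])/d[2]
ex=np.array([-.692,-.722]);ey=np.array([.722,-.692]);O=np.array([.4708,-.2318])
def dk(p): q=np.asarray(p)[:2]-O; return np.round(np.array([q@ex,q@ey])*1000,1)
def W_(x,y): return O+ex*x/1000+ey*y/1000
E
python3 - <<'E'
from h import *
T=wrist_pose(); c=cams.camera('wrist'); save(c,'w1')
print(dk(T[:3,3]),np.array(c['hand_eye']).round(3),c['fx'])
for k in ['knob_grip','carrier_b_hole','carrier_a_lug','carrier_b_lug','lips_end','bracket']:
    for r in cams.place_of(c,k)[:2]: 
        p=watz(c,T,r['at'],H[k]); print(k,round(r['p'],2),np.round(r['at'],3),p.round(4),dk(p))
E
```

```text
[ 1.2 27.7] [[ 0.001 -0.962 -0.273  0.08 ]
 [ 1.     0.001 -0.    -0.   ]
 [ 0.    -0.273  0.962 -0.179]
 [ 0.     0.     0.     1.   ]] 325.19226210127806
knob_grip 0.66 [0.496 0.523] [ 0.4898 -0.2476  0.091 ] [-1.7 24.7]
carrier_b_hole 0.77 [0.665 0.477] [ 0.5589 -0.1793  0.02  ] [-98.9  27.3]
carrier_a_lug 0.85 [0.582 0.382] [ 0.4874 -0.1894  0.06  ] [-42.1 -17.3]
carrier_b_lug 0.94 [0.769 0.399] [ 0.5575 -0.1203  0.06  ] [-140.5  -14.6]
carrier_b_lug 0.69 [0.495 0.523] [ 0.497  -0.2547  0.06  ] [-1.6 34.7]
lips_end 0.91 [0.377 0.411] [ 0.4278 -0.2755  0.026 ] [61.3 -0.8]
bracket 0.6 [0.495 0.527] [ 0.4986 -0.2562  0.058 ] [-1.7 36.9]
```

View pics/w1.png

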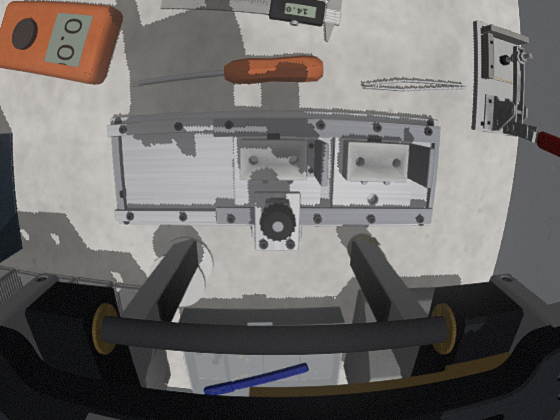

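servo_tool --pt "0.0003 0.0018 -0.015 0 0 0 0.6" --pt "0.0003 0.0018 -0.03 0 0 0 0.3" --pt "0.0003 0.0018 -0.045 0 0 0 0" --pt "0.0003 0.0018 -0.06 0 0 0 -0.2" --pt "0.0003 0.0018 -0.072 0 0 0 -0.2" --pt "0.0003 0.0018 -0.072 0 0 0 -0.3" --pt "0.0003 0.0018 -0.072 0 0 0 -0.35" --pt "0.0003 0.0018 -0.072 0 0 0 -0.35" --newtons 15

```text
time_s: 3.13
ee_pos: [0.4918, -0.2475, 0.0797]
eef_rot: [3.141, 0.002, 2.377]
force: [0.1, 0.6, 0.8]
grip_width: 0.0441
```

```bash
python3 - <<'E'
from h import *
T=wrist_pose(); c=cams.camera('wrist'); save(c,'w2'); print(dk(T[:3,3]),T[:3,3].round(4),ctrl.get_obs()['grip_width'])
E
```

```text
[-3.2 26.1] [ 0.4918 -0.2475  0.0797] 0.040141819616421236
```

View pics/w2.png

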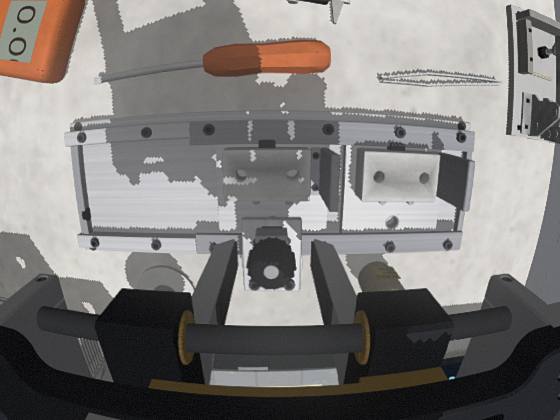

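servo_tool --pt "-0.001 -0.001 -0.001 0 0 0 -0.35" --pt "-0.0018 -0.0019 -0.0015 0 0 0 -0.35" --pt "-0.0018 -0.0019 -0.0015 0 0 0 -0.35" --pt "-0.0018 -0.0019 -0.0015 0 0 0 -0.5" --pt "-0.0018 -0.0019 -0.0015 0 0 0 -0.8" --pt "-0.0018 -0.0019 -0.0015 0 0 0 -1" --pt "-0.0018 -0.0019 -0.0015 0 0 0 -1" --pt "-0.0018 -0.0019 -0.0015 0 0 0 -1" --newtons 25

```text
time_s: 3.85
ee_pos: [0.4904, -0.2494, 0.0786]
eef_rot: [3.14, 0.002, 2.377]
force: [3.1, 3.7, 3.7]
grip_width: 0.0255
```

```bash
python3 - <<'E'
from h import *
T=wrist_pose(); c=cams.camera('wrist'); save(c,'w3'); print(dk(T[:3,3]),T[:3,3].round(4),ctrl.get_obs())
E
```

```text
[-0.9 26.4] [ 0.4904 -0.2494  0.0786] {'time_s': 3.9, 'qpos': array([-5.37379666e-01,  4.36287654e-01,  1.65074976e+00,  6.05208864e-04,
        1.05191643e+00, -1.34385577e+00]), 'joint_vel': array([-0.00086733, -0.00172325,  0.00032671, -0.00019983,  0.0007888 ,
       -0.00095844]), 'tau': array([-2.84697443e+00, -5.40978742e+01, -2.88736886e+01, -1.26117904e+00,
        3.08078388e-01, -3.83765464e-04]), 'ee_pos': array([ 0.49039784, -0.24944437,  0.07856728]), 'eef_rot': array([3.14048610e+00, 2.45264253e-03, 2.37697164e+00]), 'force': array([3.25883274, 4.15366203, 3.36503329]), 'moment': array([ 0.90261662, -0.76286032, -0.04629362]), 'grip_width': 0.025448237409097133}
```

View pics/w3.png

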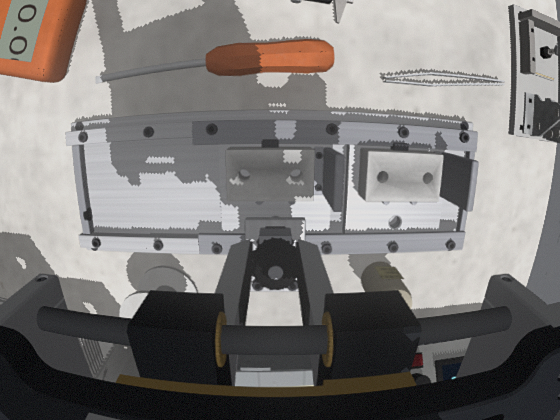

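servo_tool --pt "-0.0 -0.0003 0.0 0 0 0 -1" --pt "0 -0.0003 0.002 0 0 0 -1" --pt "0 -0.0003 0.005 0 0 0 -1" --pt "0 -0.0003 0.008 0 0 0 -1" --pt "0 -0.0003 0.011 0 0 0 -1" --pt "0 -0.0003 0.014 0 0 0 -1" --pt "0 -0.0003 0.0158 0 0 0 -1" --pt "0 -0.0003 0.0158 0 0 0 -1" --newtons 40

```text
time_s: 4.57
ee_pos: [0.4902, -0.2493, 0.0937]
eef_rot: [3.14, 0.001, 2.377]
force: [5.1, 2.7, -7.5]
grip_width: 0.0249
```

servo_tool --pt "0 0 0.0003 0 0 -0.1 -1" --pt "0 0 0.0003 0 0 -0.22 -1" --pt "0 0 0.0003 0 0 -0.34 -1" --pt "0 0 0.0003 0 0 -0.46 -1" --pt "0 0 0.0003 0 0 -0.58 -1" --pt "0 0 0.0003 0 0 -0.7 -1" --pt "0 0 0.0003 0 0 -0.82 -1" --pt "0 0 0.0003 0 0 -0.94 -1"

```text
time_s: 5.23
ee_pos: [0.4902, -0.249, 0.093]
eef_rot: [3.141, 0.001, 1.431]
force: [7.7, 1.9, -8.7]
grip_width: 0.025
```

servo_tool --pt "0 0 0.0 0 0 -0.1 -1" --pt "0 0 0.0 0 0 -0.2 -1" --pt "0 0 0.0 0 0 -0.26 -1" --pt "0 0 0.0 0 0 -0.26 -1" --pt "0 0 -0.001 0 0 -0.26 -1" --pt "0 0 -0.002 0 0 -0.26 -1" --pt "0 0 -0.003 0 0 -0.26 -1" --pt "0 0 -0.003 0 0 -0.26 -1"

```text
time_s: 5.9
ee_pos: [0.4904, -0.2491, 0.0906]
eef_rot: [3.14, 0.001, 1.171]
force: [1.1, 3.7, 6.6]
grip_width: 0.0248
```

```bash
python3 - <<'E'
from h import *
T=wrist_pose(); c=cams.camera('wrist'); save(c,'w4'); c=cams.camera('scene'); save(c,'s4');print(dk(T[:3,3]),T[:3,3].round(4),ctrl.get_obs())
E
```

```text
[-1.1 26.2] [ 0.4904 -0.2491  0.0906] {'time_s': 6.0, 'qpos': array([-5.36306759e-01,  4.20493122e-01,  1.64169642e+00, -4.80138392e-04,
        1.07774653e+00, -1.36475491e-01]), 'joint_vel': array([-0.00010293, -0.00073359,  0.00022627,  0.00051758,  0.00170252,
        0.00116035]), 'tau': array([-2.24715091e+00, -5.25325692e+01, -2.91117990e+01, -9.05062649e-01,
       -1.06140620e-01, -7.19304720e-03]), 'ee_pos': array([ 0.49044603, -0.24908643,  0.09059684]), 'eef_rot': array([3.14000912e+00, 6.44765655e-04, 1.17119145e+00]), 'force': array([2.10978684, 3.41432727, 6.26949343]), 'moment': array([ 0.75179376, -0.32642906, -0.03494624]), 'grip_width': 0.025311260488974977}
```

View pics/w4.png

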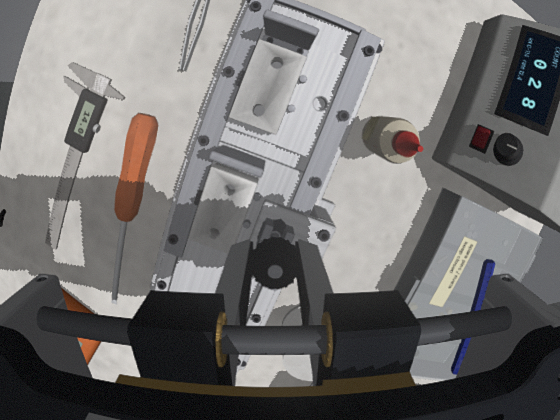

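servo_tool --pt "0 0 0 0 0 0 -0.6" --pt "0 0 0 0 0 0 -0.2" --pt "0 0 0.0 0 0 0 -0.1" --pt "0 0 0.004 0 0 0 -0.1" --pt "0 0 0.015 0 0 0 -0.1" --pt "0 0 0.03 0 0 0 -0.1" --pt "0 0 0.042 0 0 0.1 -0.1" --pt "0 0 0.045 0 0 0.2 -0.1" --newtons 20

```text
time_s: 6.67
ee_pos: [0.4911, -0.2497, 0.1386]
eef_rot: [3.137, 0.002, 1.375]
force: [0.5, 0.5, -0.1]
grip_width: 0.0423
```

servo_tool --pt "0 0.005 0 0 0 0.12 -0.1" --pt "0 0.015 0 0 0 0.24 -0.1" --pt "0 0.025 0 0 0 0.36 -0.1" --pt "0 0.035 0 0 0 0.48 -0.1" --pt "-0.001 0.045 0 0 0 0.6 -0.1" --pt "-0.002 0.055 0 0 0 0.72 -0.1" --pt "-0.002 0.055 0 0 0 0.84 -0.1" --pt "-0.002 0.055 0 0 0 0.96 -0.1"

```text
time_s: 7.33
ee_pos: [0.4892, -0.1944, 0.1396]
eef_rot: [3.137, 0.003, 2.342]
force: [1.4, -0.1, 0.5]
grip_width: 0.0423
```

```bash
python3 - <<'E'
from h import *
T=wrist_pose(); c=cams.camera('wrist'); save(c,'w5'); print(T[:3,3],dk(T[:3,3]),ctrl.get_obs()['eef_rot'],ctrl.get_obs()['grip_width'])
for k in ['carrier_a_lug','carrier_b_lug']:
    for r in cams.place_of(c,k)[:2]: 
        p=watz(c,T,r['at'],H[k]); print(k,round(r['p'],2),np.round(r['at'],3),p.round(4),dk(p))
c=cams.camera('top'); save(c,'t5')
for r in cams.place_of(c,'knob_grip')[:1]: print(r['p'],bydepth(c,r['at']))
E
```

```text
[ 0.48921829 -0.19436264  0.13964636] [-39.8 -12.6] [3.13697495e+00 2.76262962e-03 2.35095017e+00] 0.04259003962401001
carrier_a_lug 0.64 [0.496 0.506] [ 0.4903 -0.1903  0.06  ] [-43.5 -14.6]
carrier_b_lug 0.77 [0.699 0.496] [ 0.5587 -0.1189  0.06  ] [-142.4  -14.7]
carrier_b_lug 0.7 [0.404 0.678] [ 0.505  -0.2722  0.06  ] [ 5.5 52.7]
```

View pics/w5.png

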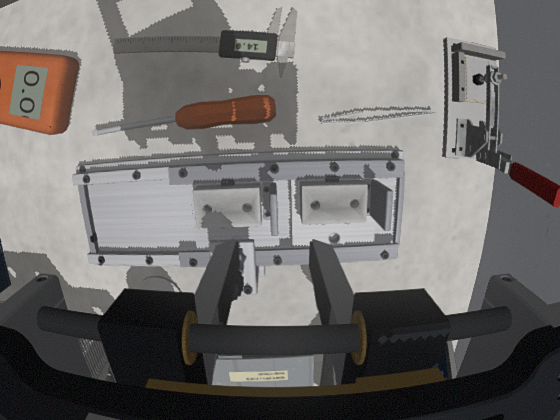

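servo_tool --pt "0 0.0006 -0.015 0 0 0.03 -0.2" --pt "0 0.0006 -0.03 0 0 0.03 -0.3" --pt "0 0.0006 -0.045 0 0 0.03 -0.4" --pt "0 0.0006 -0.06 0 0 0.03 -0.4" --pt "0 0.0006 -0.075 0 0 0.03 -0.4" --pt "0 0.0006 -0.085 0 0 0.03 -0.4" --pt "0 0.0006 -0.09 0 0 0.03 -0.5" --pt "0 0.0006 -0.09 0 0 0.03 -0.6" --newtons 10

```text
time_s: 8.25
ee_pos: [0.4888, -0.1941, 0.0483]
eef_rot: [3.137, 0.001, 2.36]
force: [0.7, -0.8, 0.7]
grip_width: 0.0206
```

```bash
python3 - <<'E'
from h import *
T=wrist_pose(); c=cams.camera('wrist'); save(c,'w6'); print(T[:3,3],dk(T[:3,3]),ctrl.get_obs()['eef_rot'],ctrl.get_obs()['force'],ctrl.get_obs()['grip_width'])
E
```

```text
[ 0.48880389 -0.19413943  0.04825962] [-39.6 -13.1] [3.13706283e+00 2.02636893e-03 2.36005285e+00] [-0.45727672  1.31816622  0.03176227] 0.019602475300591952
```

View pics/w6.png

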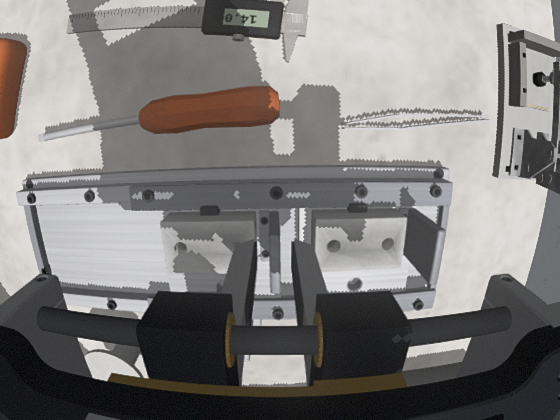

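servo_tool --pt "0 0 0 0 0 0.016 -0.8" --pt "0 0 0 0 0 0.016 -1" --pt "0 0 0 0 0 0.016 -1" --pt "0 0 0 0 0 0.016 -1" --pt "-0.002 -0.002 0 0 0 0.016 -1" --pt "-0.005 -0.005 0 0 0 0.016 -1" --pt "-0.009 -0.0092 0 0 0 0.016 -1" --pt "-0.014 -0.0145 0 0 0 0.016 -1"

```text
time_s: 8.97
ee_pos: [0.4757, -0.209, 0.0499]
eef_rot: [3.136, 0.004, 2.376]
force: [1.7, 1.1, 6.4]
grip_width: 0.0057
```

```bash
python3 - <<'E'
from h import *
T=wrist_pose(); c=cams.camera('wrist'); save(c,'w7'); print(T[:3,3],dk(T[:3,3]),ctrl.get_obs()['eef_rot'],ctrl.get_obs()['force'],ctrl.get_obs()['grip_width'])
c=cams.camera('scene'); save(c,'s7')
o=ctrl.get_obs();print(o['force'],o['ee_pos'],o['joint_vel'])
img=cv2.imread('pics/s7.png')[150:360,220:360]; cv2.imwrite('pics/s7z.png',cv2.resize(img,None,fx=2.8,fy=2.8,interpolation=cv2.INTER_CUBIC))
E
```

```text
[ 0.47570508 -0.20898255  0.04986784] [-19.9 -12.2] [3.13666516 0.00363683 2.37582536] [-1.65819914 -2.33514828  6.36023549] 0.00601525484070478
[-1.57221498 -1.14211509  7.0468034 ] [ 0.47511367 -0.20964646  0.04984815] [ 0.00993535  0.00452061 -0.00566347 -0.00422035  0.00474033  0.01453683]
```

View pics/s7z.png

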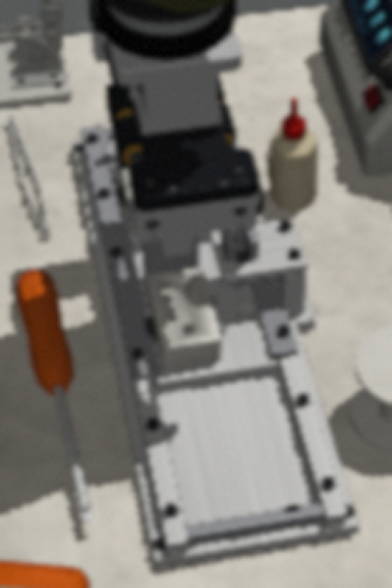

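View pics/w7.png

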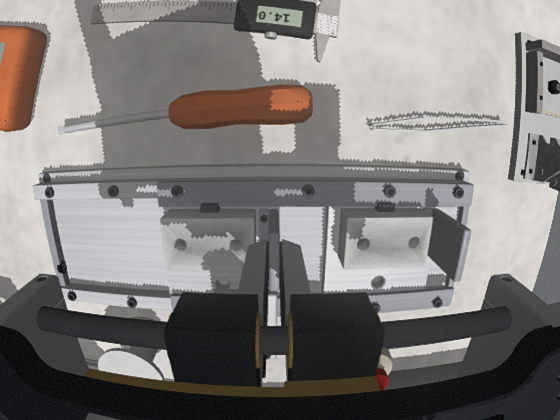

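servo_tool --pt "-0.007 -0.0072 0.0 0 0 0 -1" --pt "-0.015 -0.0157 0.0 0 0 0 -1" --pt "-0.024 -0.025 0 0 0 0 -1" --pt "-0.033 -0.0344 0 0 0 0 -1" --pt "-0.042 -0.0438 0 0 0 0 -1" --pt "-0.05 -0.0522 0 0 0 0 -1" --pt "-0.057 -0.0595 0 0 0 0 -1" --pt "-0.062 -0.0647 0 0 0 0 -1"

```text
time_s: 9.73
ee_pos: [0.4121, -0.2754, 0.0499]
eef_rot: [3.137, 0.004, 2.375]
force: [1.4, 1.2, 1.3]
grip_width: 0.0059
```

```bash
python3 - <<'E'
from h import *
o=ctrl.get_obs();print(o['time_s'],o['force'],o['ee_pos'],o['eef_rot'],dk(o['ee_pos']),o['grip_width'])
E
```

```text
9.7333 [1.35144164 1.19196288 1.34922564] [ 0.41211666 -0.27536499  0.04989718] [3.13692962 0.00353993 2.37459757] [ 72.1 -12.2] 0.005861174751880508
```

servo_tool --pt "-0.002 -0.0021 0.0 0 0 0 -1" --pt "-0.004 -0.0042 0.0 0 0 0 -1" --pt "-0.0055 -0.0057 0 0 0 0 -1" --pt "-0.007 -0.0073 0 0 0 0 -1" --pt "-0.0077 -0.008 0 0 0 0 -1" --pt "-0.0083 -0.0087 0 0 0 0 -1" --pt "-0.009 -0.0094 0 0 0 0 -1" --pt "-0.009 -0.0094 0 0 0 0 -1"

```text
time_s: 10.4
ee_pos: [0.4047, -0.2831, 0.0505]
eef_rot: [3.133, 0.004, 2.375]
force: [10.5, 16.5, 8.3]
grip_width: 0.0077
```

```bash
python3 - <<'E'
from h import *
o=ctrl.get_obs();print(o['time_s'],o['force'],o['ee_pos'],o['eef_rot'],dk(o['ee_pos']),o['grip_width'])
E
```

```text
10.4 [10.50016238 16.48996868  8.32212863] [ 0.40473807 -0.28313549  0.05046085] [3.13339223 0.00402179 2.3749542 ] [ 82.8 -12.2] 0.00771777930962707
```

servo_tool --pt "0 0 0.0 0 0 0 -1" --pt "0.0003 0.0003 0.0 0 0 0 -0.7" --pt "0.0003 0.0003 0 0 0 0 -0.4" --pt "0.0003 0.0003 0 0 0 0 -0.3" --pt "0.0003 0.0003 0.005 0 0 0 -0.3" --pt "0.0003 0.0003 0.02 0 0 0 -0.3" --pt "0.0003 0.0003 0.05 0 0 0 -0.3" --pt "0.001 0.001 0.08 0 0 0 -0.3"

```text
time_s: 11.07
ee_pos: [0.4051, -0.2819, 0.1312]
eef_rot: [3.134, 0.002, 2.375]
force: [-0.2, -0.4, 0.3]
grip_width: 0.0331
```

```bash
cat > meas.py <<'E'
from h import *
def tops(reg=(135,312,200,390)):
    c=cams.camera('top')
    R,_=cv2.Rodrigues(np.array(c['rvec'],float)); t=np.array(c['tvec'],float).ravel()
    v,u=np.mgrid[:420,:560]; z=c['depth']
    P=np.stack([(u-c['cx'])/c['fx']*z,(v-c['cy'])/c['fy']*z,z],-1)
    W=(P-t)@R; W[z==0]=np.nan
    r=np.zeros(W.shape[:2],bool); r[reg[0]:reg[1],reg[2]:reg[3]]=1
    for lo,hi in [(.095,.125),(.062,.075),(.036,.048)]:
        m=r&(W[...,2]>lo)&(W[...,2]<hi)
        n,l,st,ce=cv2.connectedComponentsWithStats(m.astype(np.uint8))
        for i in range(1,n):
            if st[i][4]>20:
                p=W[l==i]; d=np.array([dk(q) for q in p]); pr=np.percentile(d,[3,97],axis=0)
                if not(-60<d[:,1].mean()<60): continue
                A=np.c_[d-d.mean(0),np.ones(len(d))]; co=np.linalg.lstsq(A,p[:,2],rcond=None)[0]
                print(lo,st[i][4],'z%.4f'%p[:,2].mean(),'dk',d.mean(0).round(1),'x',pr[:,0],'y',pr[:,1],'tilt mm/m',(co[:2]*1e6).round(0))
    return c,W
E
python3 - <<'E'
from meas import *
T=wrist_pose(); c=cams.camera('wrist'); save(c,'w8'); print(T[:3,3],dk(T[:3,3]))
c,W=tops(); save(c,'t8')
img=cv2.imread('pics/t8.png')[130:320,190:400]; cv2.imwrite('pics/t8z.png',cv2.resize(img,None,fx=3.1,fy=3.1,interpolation=cv2.INTER_CUBIC))
E
```

```text
[ 0.40506545 -0.28193889  0.13115182] [ 81.7 -12.8]
0.062 69 z0.0671 dk [-134.9  -13.6] x [-138.3 -132.5] y [-29.696   2.072] tilt mm/m [-330.   -2.]
0.036 26 z0.0409 dk [-132.9  -16.2] x [-135.225 -132.225] y [-31.9     1.325] tilt mm/m [596. -31.]
0.036 549 z0.0419 dk [-93.  -14.2] x [-121.712  -64.576] y [-31.2   2.8] tilt mm/m [-3.  1.]
0.036 95 z0.0416 dk [127.  -28.9] x [ 96.082 153.098] y [-32.    -23.756] tilt mm/m [10. 83.]
```

View pics/w8.png

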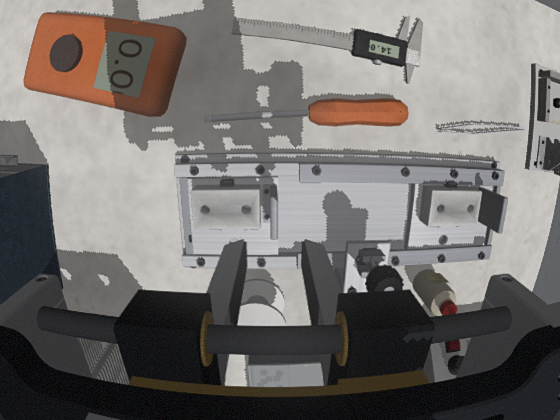

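View pics/t8z.png

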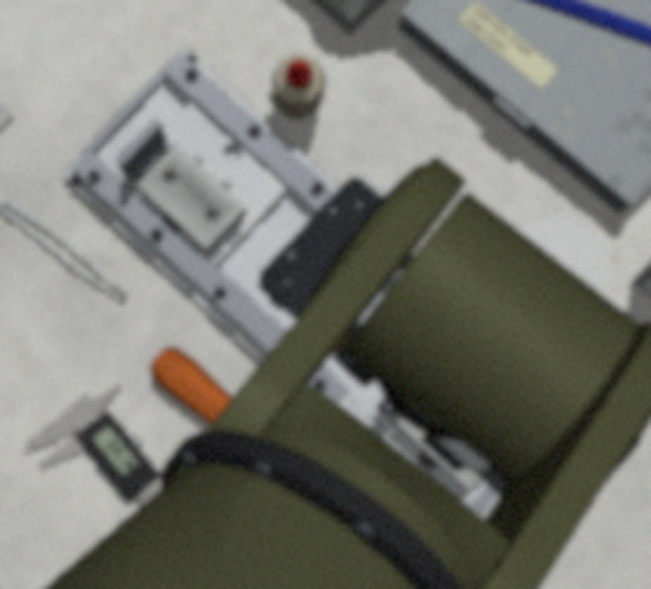

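servo_tool --pt "0.015 0.0157 0.0 0 0 0 -0.3" --pt "0.037 0.0387 0.0 0 0 0 -0.3" --pt "0.06 0.0628 0 0 0 0 -0.3" --pt "0.083 0.0868 0 0 0 0 -0.3" --pt "0.106 0.111 0 0 0 0 -0.3" --pt "0.128 0.134 0 0 0 0 -0.3" --pt "0.143 0.1495 0 0 0 0 -0.3" --pt "0.1504 0.1573 0 0 0 0 -0.3"

```text
time_s: 11.83
ee_pos: [0.5587, -0.1243, 0.1344]
eef_rot: [3.133, 0.011, 2.377]
force: [-0.5, -0.7, 0.5]
grip_width: 0.0331
```

```bash
python3 - <<'E'
from meas import *
T=wrist_pose(); c=cams.camera('wrist'); save(c,'w9'); print(T[:3,3],dk(T[:3,3]))
for r in cams.place_of(c,'carrier_b_lug')[:2]: 
        p=watz(c,T,r['at'],.06); print(round(r['p'],2),np.round(r['at'],3),p.round(4),dk(p))
c,W=tops(); save(c,'t9')
img=cv2.imread('pics/t9.png')[130:320,190:400]; cv2.imwrite('pics/t9z.png',cv2.resize(img,None,fx=3.1,fy=3.1,interpolation=cv2.INTER_CUBIC))
E
```

```text
[ 0.55869193 -0.12430332  0.13441416] [-138.4  -10.9]
0.74 [0.491 0.512] [ 0.5589 -0.1223  0.06  ] [-140.1  -12.2]
0.34 [0.229 0.628] [ 0.4992 -0.2535  0.06  ] [-3.9 35.5]
0.095 187 z0.1129 dk [ 0.2 25.8] x [-11.842  11.552] y [14.658 37.926] tilt mm/m [-96. 134.]
0.062 64 z0.0675 dk [ 82.4 -14.2] x [79.689 85.211] y [-30.922   1.988] tilt mm/m [-96.  -4.]
0.036 32 z0.0422 dk [-111.9  -29.9] x [-122.228  -99.725] y [-31.907 -25.802] tilt mm/m [-37. 157.]
0.036 181 z0.0418 dk [-72.9 -14.9] x [-82.46 -63.6 ] y [-31.72   3.32] tilt mm/m [ 3. 10.]
0.036 587 z0.0420 dk [124.5 -14.2] x [ 96.216 152.584] y [-31.142   2.742] tilt mm/m [ 4. -0.]
```

View pics/w9.png

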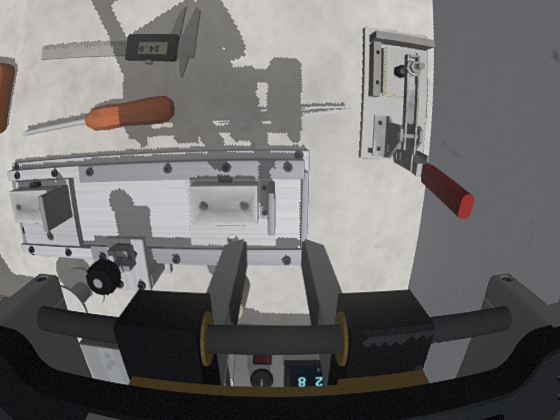

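View pics/t9z.png

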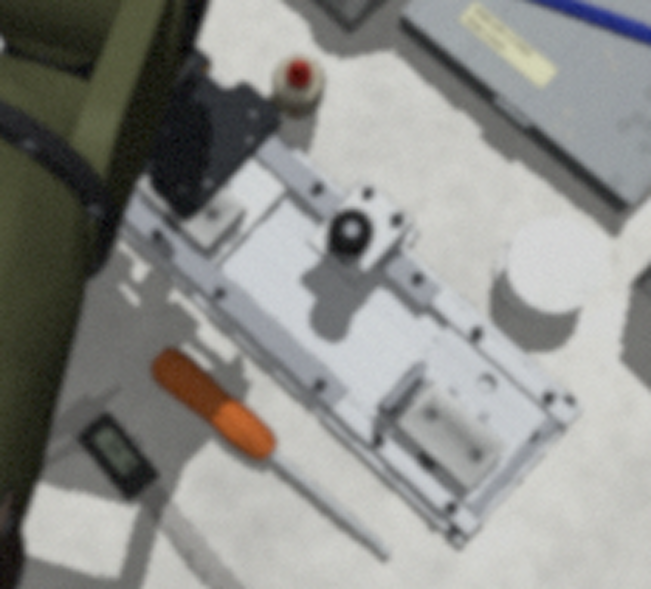

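servo_tool --pt "-0.0032 -0.0003 -0.012 0 0 0 -0.4" --pt "-0.0032 -0.0003 -0.027 0 0 0 -0.5" --pt "-0.0032 -0.0003 -0.042 0 0 0 -0.6" --pt "-0.0032 -0.0003 -0.057 0 0 0 -0.6" --pt "-0.0032 -0.0003 -0.07 0 0 0 -0.6" --pt "-0.0032 -0.0003 -0.08 0 0 0 -0.6" --pt "-0.0032 -0.0003 -0.0845 0 0 0 -0.6" --pt "-0.0032 -0.0003 -0.0845 0 0 0 -0.6"

```text
time_s: 12.65
ee_pos: [0.5532, -0.1273, 0.0493]
eef_rot: [3.134, 0.009, 2.375]
force: [-0.3, 0.4, -0.3]
grip_width: 0.0191
```

```bash
python3 - <<'E'
from meas import *
T=wrist_pose(); c=cams.camera('wrist'); save(c,'w10'); o=ctrl.get_obs(); print(T[:3,3],dk(T[:3,3]),o['eef_rot'],o['force'],o['grip_width'])
E
```

```text
[ 0.5531983  -0.12732114  0.04929454] [-132.5  -12.8] [3.13374616 0.01022665 2.37486414] [0.3760205  0.14867908 0.46783905] 0.019208711584465115
```

View pics/w10.png

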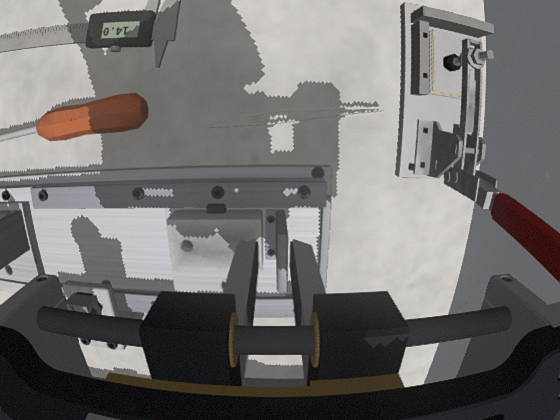

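servo_tool --pt "0.0012 0.0013 0 0.001 0.006 0 -0.6" --pt "0.0024 0.0025 0 0.001 0.0128 0 -0.6" --pt "0.0024 0.0025 0 0.001 0.0128 0 -0.6" --pt "0.0024 0.0025 0 0.001 0.0128 0 -0.6" --pt "0.0024 0.0025 0 0.001 0.0128 0 -0.8" --pt "0.0024 0.0025 0 0.001 0.0128 0 -1" --pt "0.0024 0.0025 0 0.001 0.0128 0 -1" --pt "0.0024 0.0025 0 0.001 0.0128 0 -1"

```text
time_s: 13.37
ee_pos: [0.5561, -0.1247, 0.0502]
eef_rot: [-3.141, 0.0, 2.375]
force: [-1.3, -0.2, 0.6]
grip_width: 0.0057
```

```bash
python3 - <<'E'
from meas import *
o=ctrl.get_obs(); print(o['time_s'],o['ee_pos'],dk(o['ee_pos']),o['eef_rot'],o['force'],o['grip_width'])
E
```

```text
13.3667 [ 0.5561398  -0.12468491  0.05020613] [-136.4  -12.5] [-3.14138915e+00  4.58403280e-04  2.37495954e+00] [-1.29530846 -0.21337451  0.64654983] 0.005684355047145858
```

servo_tool --pt "-0.004 -0.0042 0 0 0 0 -1" --pt "-0.011 -0.0115 0 0 0 0 -1" --pt "-0.02 -0.0209 0 0 0 0 -1" --pt "-0.03 -0.0313 0 0 0 0 -1" --pt "-0.04 -0.0417 0 0 0 0 -1" --pt "-0.049 -0.0511 0 0 0 0 -1" --pt "-0.056 -0.0584 0 0 0 0 -1" --pt "-0.06 -0.0626 0 0 0 0 -1"

```text
time_s: 14.03
ee_pos: [0.4949, -0.1886, 0.0502]
eef_rot: [-3.141, 0.0, 2.374]
force: [0.0, 0.5, -2.0]
grip_width: 0.006
```

```bash
python3 - <<'E'
from meas import *
o=ctrl.get_obs(); print(o['time_s'],o['ee_pos'],dk(o['ee_pos']),o['eef_rot'],o['force'],o['grip_width'])
E
```

```text
14.0333 [ 0.4949309  -0.18858128  0.05019713] [-47.9 -12.5] [-3.14120776e+00  2.57984967e-04  2.37366039e+00] [ 0.04145134  0.48210259 -2.03394287] 0.006031070346376995
```

servo_tool --pt "-0.001 -0.001 0 0 0 0 -1" --pt "-0.002 -0.0021 0 0 0 0 -1" --pt "-0.0035 -0.0037 0 0 0 0 -1" --pt "-0.0045 -0.0047 0 0 0 0 -1" --pt "-0.0055 -0.0058 0 0 0 0 -1" --pt "-0.0055 -0.0058 0 0 0 0 -1" --pt "-0.0055 -0.0058 0 0 0 0 -1" --pt "-0.0055 -0.0058 0 0 0 0 -1"

```text
time_s: 14.7
ee_pos: [0.4894, -0.1943, 0.0502]
eef_rot: [-3.141, 0.0, 2.374]
force: [-0.7, -0.7, 0.6]
grip_width: 0.0059
```

```bash
python3 - <<'E'
from meas import *
o=ctrl.get_obs(); print(o['time_s'],o['ee_pos'],dk(o['ee_pos']),o['eef_rot'],o['force'],o['grip_width'])
c,W=tops(); save(c,'t11')
c=cams.camera('scene'); save(c,'s11')
o=ctrl.get_obs(); print(o['time_s'],o['ee_pos'],dk(o['ee_pos']))
E
```

```text
14.7 [ 0.48944221 -0.19429715  0.05016456] [-40.  -12.5] [-3.14108739e+00  1.56422905e-04  2.37385528e+00] [-0.72701502 -0.72997168  0.57477123] 0.005887516140184094
0.062 66 z0.0677 dk [ 82.3 -14.5] x [79.595 85.1  ] y [-31.2    1.65] tilt mm/m [248.  -5.]
0.036 591 z0.0419 dk [124.5 -14.2] x [ 96.07 152.76] y [-31.4   2.8] tilt mm/m [ 2. -6.]
14.8 [ 0.48946798 -0.19431267  0.05018613] [-40.  -12.5]
```

servo_tool --pt "0 0 0 0 0 0 -0.9" --pt "0 0 0 0 0 0 -0.6" --pt "0 0 0 0 0 0 -0.4" --pt "0 0 0 0 0 0 -0.3" --pt "0 0 0.005 0 0 0 -0.3" --pt "0 0 0.03 0 0 0 -0.3" --pt "0 0 0.06 0 0 0 -0.2" --pt "0 0 0.09 0 0 0 -0.1"

```text
time_s: 15.47
ee_pos: [0.4891, -0.1941, 0.1414]
eef_rot: [-3.141, -0.001, 2.374]
force: [-0.2, 0.9, 0.2]
grip_width: 0.0408
```

servo_tool --pt "0 -0.005 0 0 0 -0.1 -0.1" --pt "0 -0.013 0 0 0 -0.22 -0.1" --pt "0 -0.022 0 0 0 -0.34 -0.1" --pt "0 -0.032 0 0 0 -0.46 -0.1" --pt "0.0005 -0.041 0 0 0 -0.58 -0.1" --pt "0.001 -0.049 0 0 0 -0.7 -0.1" --pt "0.001 -0.055 0 0 0 -0.82 -0.1" --pt "0.001 -0.055 0 0 0 -0.94 -0.1"

```text
time_s: 16.13
ee_pos: [0.49, -0.2501, 0.1417]
eef_rot: [-3.141, -0.001, 1.427]
force: [0.5, 0.2, -0.2]
grip_width: 0.0422
```

```bash
python3 - <<'E'
from meas import *
T=wrist_pose(); c=cams.camera('wrist'); save(c,'w12'); o=ctrl.get_obs(); print(o['time_s'],o['ee_pos'],dk(o['ee_pos']),o['eef_rot'])
for k in ['carrier_b_lug','knob_grip']:
  for r in cams.place_of(c,k)[:3]: 
        p=watz(c,T,r['at'],.06 if 'b' in k[:9] and k[0]=='c' else .1035); print(k,round(r['p'],2),np.round(r['at'],3),p.round(4),dk(p))
c,W=tops(); save(c,'t12')
E
```

```text
16.1833 [ 0.49006751 -0.24961506  0.14173772] [-0.5 26.2] [-3.14109897e+00 -6.57843787e-04  1.41800394e+00]
knob_grip 0.88 [0.49  0.544] [ 0.4902 -0.2474  0.1035] [-2.2 24.8]
0.036 571 z0.0419 dk [125.5 -13.8] x [ 97.03 152.79] y [-30.99   2.9 ] tilt mm/m [-6. -4.]
```

View pics/w12.png

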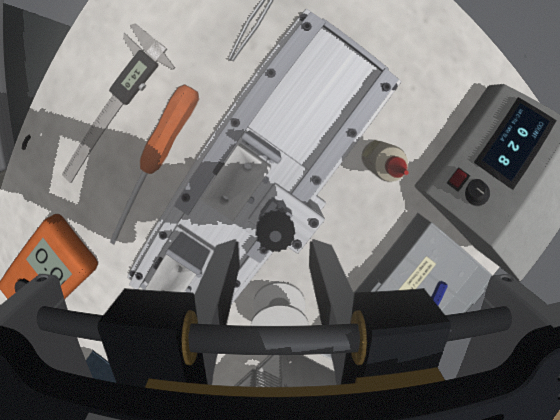

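View pics/t12.png

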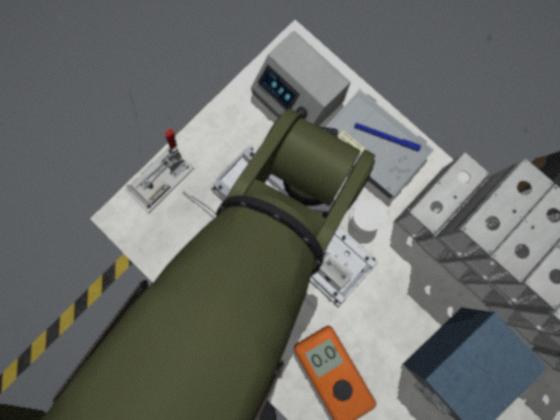

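servo_tool --pt "0.0003 0.0003 -0.005 0 0 -0.12 -0.1" --pt "0.0003 0.0003 -0.015 0 0 -0.247 -0.1" --pt "0.0003 0.0003 -0.03 0 0 -0.247 -0.1" --pt "0.0003 0.0003 -0.043 0 0 -0.247 -0.1" --pt "0.0003 0.0003 -0.0515 0 0 -0.247 -0.2" --pt "0.0003 0.0003 -0.0515 0 0 -0.247 -0.3" --pt "0.0003 0.0003 -0.0515 0 0 -0.247 -0.35" --pt "0.0003 0.0003 -0.0515 0 0 -0.247 -0.4" --newtons 20

```text
time_s: 17.0
ee_pos: [0.4908, -0.2489, 0.091]
eef_rot: [3.141, -0.001, 1.192]
force: [-0.4, 0.2, 0.9]
grip_width: 0.0287
```

```bash
python3 - <<'E'
from meas import *
T=wrist_pose(); c=cams.camera('wrist'); save(c,'w13'); o=ctrl.get_obs(); print(o['time_s'],o['ee_pos'],dk(o['ee_pos']),o['eef_rot'],o['force'],o['grip_width'])
E
```

```text
17.05 [ 0.49079606 -0.24888615  0.0910174 ] [-1.5 26.3] [ 3.14095190e+00 -5.52042129e-04  1.19214071e+00] [0.04914167 0.18920103 0.10341764] 0.02869958546745986
```

View pics/w13.png

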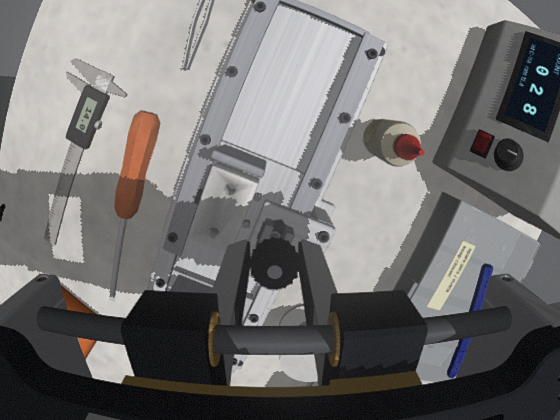

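servo_tool --pt "0 0 0 0 0 0 -0.7" --pt "0 0 0 0 0 0 -1" --pt "0 0 0 0 0 0 -1" --pt "0 0 0.001 0 0 0 -1" --pt "0 0 0.002 0 0 0 -1" --pt "0 0 0.003 0 0 0.06 -1" --pt "0 0 0.003 0 0 0.18 -1" --pt "0 0 0.003 0 0 0.3 -1" --newtons 35

```text
time_s: 17.72
ee_pos: [0.4908, -0.2489, 0.0937]
eef_rot: [3.141, -0.001, 1.498]
force: [2.9, -1.6, -7.6]
grip_width: 0.0255
```

servo_tool --pt "0 0 0 0 0 0.12 -1" --pt "0 0 0 0 0 0.24 -1" --pt "0 0 0 0 0 0.36 -1" --pt "0 0 0 0 0 0.48 -1" --pt "0 0 0 0 0 0.6 -1" --pt "0 0 0 0 0 0.72 -1" --pt "0 0 0 0 0 0.82 -1" --pt "0 0 0 0 0 0.9 -1"

```text
time_s: 18.38
ee_pos: [0.4907, -0.2488, 0.0933]
eef_rot: [3.141, -0.001, 2.403]
force: [2.5, -1.4, -6.9]
grip_width: 0.0249
```

```bash
python3 - <<'E'
from meas import *
o=ctrl.get_obs(); print(o['time_s'],o['ee_pos'],dk(o['ee_pos']),o['eef_rot'],o['force'],o['grip_width'])
E
```

```text
18.3833 [ 0.49070464 -0.24880597  0.09331384] [-1.5 26.1] [ 3.14110949e+00 -1.09428994e-03  2.40306587e+00] [ 2.46921479 -1.39490717 -6.9009544 ] 0.024894739224075455
```

servo_tool --pt "0 0 -0.002 0 0 -0.005 -1" --pt "0 0 -0.0035 0 0 -0.005 -1" --pt "0 0 -0.005 0 0 -0.005 -1" --pt "0 0 -0.0065 0 0 -0.005 -1" --pt "0 0 -0.008 0 0 -0.005 -1" --pt "0 0 -0.0095 0 0 -0.005 -1" --pt "0 0 -0.0105 0 0 -0.005 -1" --pt "0 0 -0.0105 0 0 -0.005 -1"

```text
time_s: 19.05
ee_pos: [0.4907, -0.2488, 0.0826]
eef_rot: [3.141, -0.001, 2.398]
force: [2.0, -1.3, -5.6]
grip_width: 0.0254
```

```bash
python3 - <<'E'
from meas import *
o=ctrl.get_obs(); print(o['time_s'],o['ee_pos'],dk(o['ee_pos']),o['eef_rot'],o['force'],o['grip_width'])
E
```

```text
19.05 [ 0.49069711 -0.24880125  0.0826432 ] [-1.5 26.1] [ 3.14110385e+00 -1.18964026e-03  2.39769707e+00] [ 2.03973967 -1.33461193 -5.58325719] 0.02542804452756237
```

servo_tool --pt "0 0 -0.001 0 0 0 -1" --pt "0 0 -0.002 0 0 0 -1" --pt "0 0 -0.003 0 0 0 -1" --pt "0 0 -0.0035 0 0 0 -1" --pt "0 0 -0.0035 0 0 0 -0.9" --pt "0 0 -0.0035 0 0 0 -0.5" --pt "0 0 -0.0035 0 0 0 -0.3" --pt "0 0 -0.0035 0 0 0 -0.2"

```text
time_s: 19.72
ee_pos: [0.4906, -0.2487, 0.0794]
eef_rot: [3.141, -0.001, 2.398]
force: [-0.8, -0.8, -0.3]
grip_width: 0.0349
```

```bash
python3 - <<'E'
from meas import *
o=ctrl.get_obs(); print(o['time_s'],o['ee_pos'],dk(o['ee_pos']),o['eef_rot'],o['force'],o['grip_width'])
E
```

```text
19.7167 [ 0.49061775 -0.24873284  0.0793668 ] [-1.5 26. ] [ 3.14116730e+00 -1.35013227e-03  2.39773684e+00] [-0.8369353  -0.84953836 -0.26522039] 0.03490700238188977
```

Now lift away clear and retreat for a full check.

servo_tool --pt "0 0 0.0 0 0 0 -0.1" --pt "0 0 0.004 0 0 0 -0.1" --pt "0 0 0.014 0 0 0 -0.1" --pt "0 0 0.03 0 0 0 -0.1" --pt "0 0 0.05 0 0 0 0" --pt "0 0 0.075 0 0 0 0" --pt "0 0.02 0.1 0 0 0 0" --pt "0.005 0.045 0.115 0 0 0 0"

```text
time_s: 20.38
ee_pos: [0.4956, -0.2045, 0.1979]
eef_rot: [3.14, 0.002, 2.395]
force: [-0.5, -0.6, 0.4]
grip_width: 0.047
```

servo_tool --pt "0.005 0.03 0 0 0 0 0" --pt "0.01 0.06 0 0 0 -0.1 0" --pt "0.02 0.09 0 0 0 -0.2 0" --pt "0.03 0.12 0 0 0 -0.3 0" --pt "0.04 0.15 0 0 0 -0.4 0" --pt "0.05 0.18 0 0 0 -0.5 0" --pt "0.06 0.21 0 0 0 -0.6 0" --pt "0.06 0.22 0 0 0 -0.7 0"

```text
time_s: 21.05
ee_pos: [0.5564, 0.0189, 0.1989]
eef_rot: [3.139, 0.001, 1.693]
force: [-0.3, 0.1, 0.4]
grip_width: 0.0471
```

```bash
python3 - <<'E'
from meas import *
o=ctrl.get_obs(); print(o['time_s'],o['ee_pos'])
c,W=tops(); save(c,'t20')
img=cv2.imread('pics/t20.png')[130:320,190:400]; cv2.imwrite('pics/t20z.png',cv2.resize(img,None,fx=3.1,fy=3.1,interpolation=cv2.INTER_CUBIC))
c=cams.camera('scene'); save(c,'s20')
img=cv2.imread('pics/s20.png')[150:360,200:400]; cv2.imwrite('pics/s20z.png',cv2.resize(img,None,fx=2.8,fy=2.8,interpolation=cv2.INTER_CUBIC))
E
```

```text
21.05 [0.55640953 0.01889736 0.19887099]
0.095 166 z0.1015 dk [ 0.  26.5] x [-11.31   11.015] y [15.565 37.825] tilt mm/m [-52.  35.]
0.062 65 z0.0676 dk [-38.5 -13.8] x [-41.5 -35.7] y [-30.188   2.272] tilt mm/m [-104.  -22.]
0.062 66 z0.0674 dk [ 82.3 -14.5] x [79.59 85.11] y [-31.015   1.945] tilt mm/m [144.  24.]
0.036 562 z0.0420 dk [  3.5 -14.2] x [-24.8    31.717] y [-31.4   2.9] tilt mm/m [0. 4.]
0.036 590 z0.0419 dk [124.5 -14.2] x [ 96.1   152.733] y [-31.233   2.833] tilt mm/m [2. 5.]
```

View pics/t20z.png

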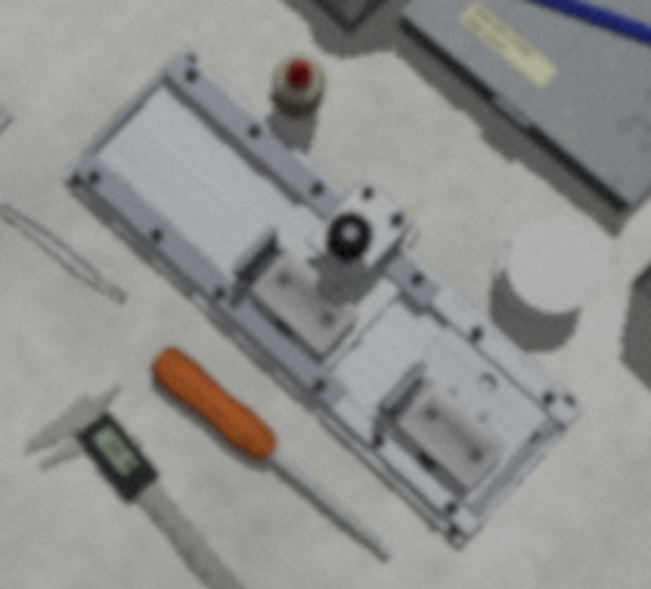

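View pics/s20z.png

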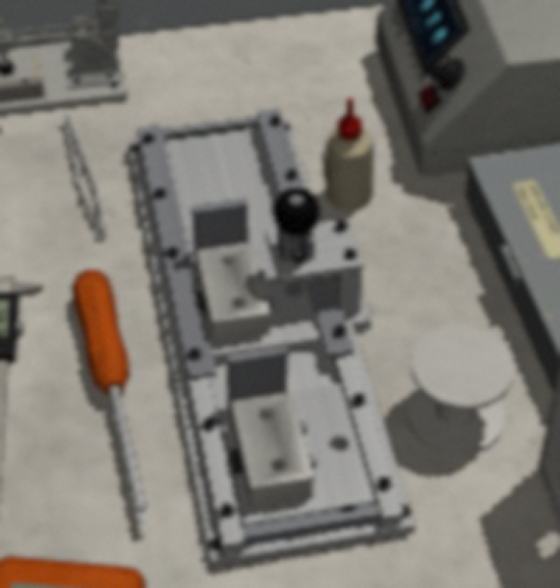

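```bash
python3 - <<'E'
import cv2
i=cv2.imread('pics/w8.png')[145:275,165:305]; cv2.imwrite('pics/w8z.png',cv2.resize(i,None,fx=5,fy=4.5,interpolation=cv2.INTER_CUBIC)[:600])
E
```

```text
(no output)
```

View pics/w8z.png

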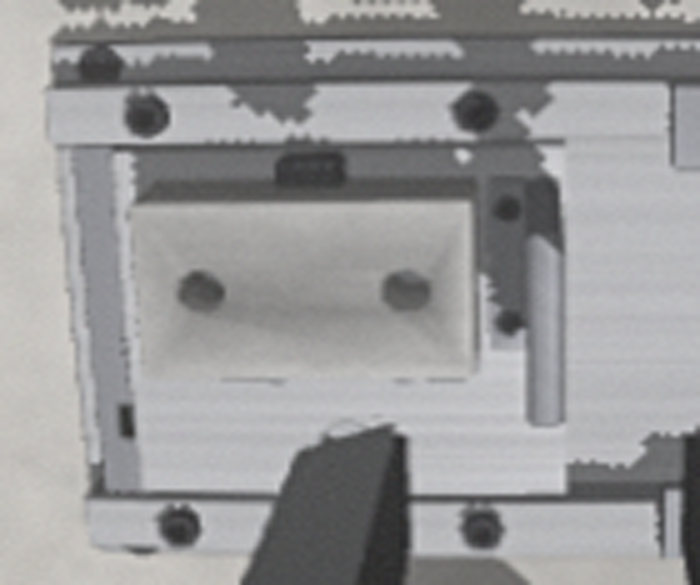

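```bash
python3 -c "
from h import *
print(hand_in())"
```

```text
the job is handed in; nothing more can be done
None
```

The carrier change is done and handed in at about 21 s of the 69 s allowed. No contact force I read was above about 21 N.

**What I did:**
- **Plunger up:** I raised the knob about 15 mm and twisted it about 1.2 rad clockwise, so it rested on the sleeve and stayed up by itself.
- **Carrier A:** I gripped it by its lug and slid it out from under the lips to the end stop.
- **Carrier B:** I slid it about 96 mm forward to the station, twisted the knob back and let the plunger down into its hole.

**Last checks, from the top camera's depth image:**

| Item | Measured at the end | Compared with |
|---|---|---|
| Knob top | 101.5 mm | 101.8 mm when carrier A was pinned at the start |
| Carrier B's block | dock x = 3.5 mm | 3.4 mm for carrier A when it was pinned |
| Carrier A's origin | dock x ≈ 121 mm | 121 mm nominal at the stop |

- **Pin in the hole:** while the knob was coming down, the spring still pulled with 5.6 N below the height where the pin would ride on a plate. That means the pin went into the hole.
- **Carrier A at the stop:** it pushed back with about 20 N when it reached the stop, and the wrist picture taken just after release shows no visible gap.
- **Carriers flat:** both block tops are level within about 5 mm/m.
- **Other things:** the bottle, reel, screwdriver and tweezers look unmoved in the last pictures. I judged that by eye and did not measure it.
- **Disagreement:** the wrist camera and gripper readings put the station 1–2 mm further to -x than the top camera did. That is within the stated calibration error.

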